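# Scoop the large dryer balls out of the trough

## Robot

A 6-joint arm with a two-finger parallel gripper is mounted at the origin on the work surface. World frame = base frame: x ahead of the robot, y to its left, z up, the work surface at z = 0. Lengths are in m, angles in rad, forces in N, time in s.
With the tool pointing down it reaches from about 0.275 to 0.875 m from the base axis. Payload 12.5 kg.
Tool frame: the origin (TCP) lies on the centre line of the jaws, within the pads' length; the fingertips stand r.finger_overhang ahead of it and the grasp point (between the pads) lies 3 mm ahead of it (r.finger_overhang is the distance from the TCP to the fingertips, in m); z points along the fingers, y is the line along which they close (so a half turn about z gives the same grasp; the last joint's range is limited). The gripper opens to 85 mm and grips with 20 to 120 N. Pads are 22 mm wide; open, the fingers measure 114 mm over their backs; the gripper's body (76 mm by 85 mm) begins 54 mm behind the grasp point. The pads swing forward as they close: fully open they stand 13 mm farther back than shut.
Start: joints at [-1.286, 0.351, 1.652, -0, 1.139, -0.085], TCP at [0.199, -0.513, 0.253] pointing down, gripper open.
Joint ranges: [-2.75, 2.75], [-0.79, 2.1], [0.01, 2.65], [-1.57, 4.71], [0.07, 3.14], [-2.87, 2.87]. Speed limits (rad/s): [2.22, 2.22, 2.79, 3.14, 3.14, 3.14].

## Interface

Orientations are given as a unit quaternion [x, y, z, w].
In Python, from cell import r, optics gives the robot as it stands. The module is installed in compiled form; this text tells all that it offers. Calls block until the motion is done:
- r.move_to(position, orientation): joint-space move of the TCP to a pose.
- r.move_linear(position, rot=None, vel=0.15): straight line of the TCP; rot=None keeps the orientation; vel is the mean speed in m/s.
- r.set_joints(angles): joint-space move.
- r.set_gripper(opening, squeeze=None): opening from 0.0 (shut) to 1.0 (fully open); squeeze is the grip in N (None keeps the last); returns when the fingers have stopped.
- r.sleep(seconds).
- r.inverse_kinematics(position, orientation): joint angles nearest the present ones, or None.
- optics.get_image(name): name is "scene" or "top" or "wrist"; returns a dict with "pixels" (384x512x3 uint8, red, green, blue), "depth" (384x512 float32, m along the optical axis (not along the pixel's ray), 0 where there is no reading), "fx", "fy", "cx", "cy" (pixels), "camera_from_world" (4x4, takes a point from world to camera coordinates); the wrist camera has in their place "mount" (4x4, takes a point from camera to tool coordinates, whose origin is the TCP and whose axes are the flange's). Camera axes: x right, y down, z forward; pixel columns grow to the right and rows downward; lengths in m; the calibration is good to about 2 mm. The wrist camera is an equidistant fisheye: a pixel r from the principal point sees the ray r / f radians off the axis. A picture is of the moment at which its call begins: read the wrist's pose just before it.
A pose or a line that the arm cannot do raises r.PlanningError and nothing moves.
- r.hand_in(): hands the job in; it is judged then, once.
Readings, each from a call of its own:
- r.current_t(): time.
- r.current_q(): joint angles.
- r.current_qvel(): joint speeds.
- r.current_effort(): joint torques, N m.
- r.current_tool_pos(): TCP position.
- r.current_ee_rot(): TCP orientation.
- r.current_contact_force(): force on the tool from outside, world axes, zero at the start.
- r.current_torque(): the same for the moment, N m.
- r.current_opening(): opening from 0.0 (shut) to 1.0 (fully open).
- r.current_finger_force(): force on a finger pad.
Only numpy, scipy, OpenCV 4.12 (cv2) and the standard library are available. Lean on these libraries where they do the work, as an engineer would, in place of code of your own. Each camera call takes 0.05 s, during which the arm holds its last target. There are 200 camera calls.

## Task

Use the slotted scoop to lift the three large ceramic balls out of the trough, letting the small ones drop back through the slots and without shoving the end plate along, and tip the large ones gently, from just above, into the aluminium dish. Leave all three small balls in the trough and the dish where it stands, touch no ball with the gripper, and disturb nothing else on the bench. Finally stand the scoop upright on the bench, clear of the trough and the dish, and let go.

Things in the scene. Friction and masses are not known exactly. Their poses are not given: they have to be found in the camera images.
- tray: Grey trough, open on top, fixed, 288 long (x) x 106 wide (y) x 36 high; walls and floor 4 thick: inside 280 x 98, floor at z = 4. Origin under its centre; its -x end points roughly to the robot. An upright aluminium end plate stands across it near that end, its inner face set anywhere from x = -136 to -100. All balls start between it and x = +10 and roll when pushed; the rest is empty.
- plate_top (a point): Middle of the top of the trough's end plate, on its mid-plane, 46 above the bench; the plate is 3 thick, upright, across the full width, and only clipped to the rims: a push over about 8 N shoves it along the trough.
- scoop: Loose slotted steel scoop, about 160 g, standing on the bench, open front facing -x. Origin on its underside right below the handle, z up. Pan: four round tines 4 thick along x on the underside at y = -39, -13, 13, 39 (slots 22 wide, open in front), from the back wall (x = -12, 30 high) to free tips at x = -100. Side walls 26 high from x = -66 to -12; overall width 88. Foot to x = +12.
- scoop_grip (a point): Grip point on the scoop's upright black handle, 80 above the scoop's origin, same axes. The handle is 18 x 18 square (sides along x and y) and ends 102 above the underside. Held here with about 50 N; a push over about 10 N on the tips may turn it in the fingers.
- scoop_tips (a point): Middle of the scoop's front edge, between the tine tips (scoop x = -100, z = 2). Balls roll freely along the tines: with the front raised 10 to 15 degrees they stay against the back wall, with it dipped they roll out here.
- dish: Round open aluminium dish, loose, 0.5 to 0.8 kg, mouth 170 across outside, 42 high, walls 4, inner floor at z = 5, inside 148 across at the bottom. Origin under its centre.
- big1: Large smooth white ceramic ball, 30 diameter, 50 g, slippery (friction about 0.25). Origin at its centre.
- big2: Large smooth white ceramic ball, 30 diameter, 50 g, slippery (friction about 0.25). Origin at its centre.
- big3: Large smooth white ceramic ball, 30 diameter, 50 g, slippery (friction about 0.25). Origin at its centre.
- small1: Small smooth white ceramic ball, 17 diameter, 10 g: it passes the 22 mm slots. Origin at its centre.
- small2: Small smooth white ceramic ball, 17 diameter, 10 g: it passes the 22 mm slots. Origin at its centre.
- small3: Small smooth white ceramic ball, 17 diameter, 10 g: it passes the 22 mm slots. Origin at its centre.
- meter: Bystander: white handheld meter lying flat, 75 x 165 x 28 (long along y). Origin under its centre.
- jar: Bystander: small clear jar with a white cap, 50 across, about 60 high. Origin under its centre.
- plug: Bystander: black rubber plug, 52 across, 45 high. Origin under its centre.
- probe: Bystander: grey humidity probe lying, about 155 long (along x) x 24 x 22. Origin under its middle.
- driver: Bystander: black-handled screwdriver lying along its x. Origin under its middle.
There are look-alikes about, which are no part of the job. What is shaped like the scoop but red or yellow is not meant.

How it is judged:
On the way, in this order (a step that is already met when the one before it is completed fails the run):
1. at least one large ball is carried in the scoop, lifted clear above the trough (ball centre over 70 mm above the bench) (((x of big1 in the frame of scoop between -0.105 and -0.01 m and y of big1 in the frame of scoop between -0.045 and 0.045 m and z of big1 in the frame of scoop between 0.005 and 0.06 m and height (world z) of big1 above 0.07 m) or (x of big2 in the frame of scoop between -0.105 and -0.01 m and y of big2 in the frame of scoop between -0.045 and 0.045 m and z of big2 in the frame of scoop between 0.005 and 0.06 m and height (world z) of big2 above 0.07 m) or (x of big3 in the frame of scoop between -0.105 and -0.01 m and y of big3 in the frame of scoop between -0.045 and 0.045 m and z of big3 in the frame of scoop between 0.005 and 0.06 m and height (world z) of big3 above 0.07 m))), for 0.2 s.
2. at least one large ball lies in the dish (((horizontal distance between big1 and dish below 0.075 m and z of big1 in the frame of dish between 0.012 and 0.045 m) or (horizontal distance between big2 and dish below 0.075 m and z of big2 in the frame of dish between 0.012 and 0.045 m) or (horizontal distance between big3 and dish below 0.075 m and z of big3 in the frame of dish between 0.012 and 0.045 m))), for 0.1 s.
At the end, for the whole second after the job is handed in: The three large balls rest in the dish (within 75 mm of its axis, below the rim); the three small balls lie on the trough floor; the scoop stands on the bench within 0.1 rad of upright, handle 80 mm or more from the trough centre, at rest; the dish is level and within 30 mm of its start (horizontal distance between each of big1, big2, big3 and dish below 0.075 m and z of big1 in the frame of dish between 0.012 and 0.045 m and linear speed of each of big1, big2, big3 below 0.03 m/s and z of big2 in the frame of dish between 0.012 and 0.045 m and z of big3 in the frame of dish between 0.012 and 0.045 m and x of small1 in the frame of tray between -0.142 and 0.142 m and y of small1 in the frame of tray between -0.051 and 0.051 m and z of small1 in the frame of tray between 0.005 and 0.034 m and x of small2 in the frame of tray between -0.142 and 0.142 m and y of small2 in the frame of tray between -0.051 and 0.051 m and z of small2 in the frame of tray between 0.005 and 0.034 m and x of small3 in the frame of tray between -0.142 and 0.142 m and y of small3 in the frame of tray between -0.051 and 0.051 m and z of small3 in the frame of tray between 0.005 and 0.034 m and angle between each of scoop, dish's own z axis and vertical below 0.1 rad and height (world z) of scoop below 0.003 m and horizontal distance between scoop and tray above 0.08 m and linear speed of scoop below 0.02 m/s and distance of dish from where it was at the start of the episode below 0.03 m); the robot touches nothing.
It fails at once if the end plate is shoved more than 5 mm (distance of plate_top from where it was at the start of the episode above 0.005 m).
It fails at once if the gripper or arm touches a ball (contact force between any of the fingers, the arm and big1 above 0.3 N or contact force between any of the fingers, the arm and big2 above 0.3 N or contact force between any of the fingers, the arm and big3 above 0.3 N or contact force between any of the fingers, the arm and small1 above 0.3 N or contact force between any of the fingers, the arm and small2 above 0.3 N or contact force between any of the fingers, the arm and small3 above 0.3 N).
It fails at once if a large ball drops hard (faster than 1.2 m/s, a fall of more than about 70 mm) (linear speed of any of big1, big2, big3 above 1.2 m/s).
It fails at once if a bystander (meter, jar, plug, probe, screwdriver) is moved more than 30 mm (distance of any of meter, jar, plug, probe, driver from where it was at the start of the episode above 0.03 m).
It also fails if it takes over 64 s, if anything falls off the work surface, if the arm or the gripper's body presses on something with over 40 N, if the wrist force passes 120 N, or if a joint passes its speed limit or range.

## Working session

There is one attempt and no reset: what is moved stays moved. The work goes in short steps, each a Python script; the robot and the scene stay as the last script left them, time stands still between calls to the robot, and variables do not carry over. Pictures are saved under pics/ and viewed, at most 10 in all, crops included, and the job is handed in when it is done.

```bash
mkdir -p pics; cat > h.py <<'E'
import numpy as np, cv2
from cell import r, optics
def save(im,name,box=None,s=1):
    p=im["pixels"][...,::-1]
    if box: p=p[box[1]:box[3],box[0]:box[2]]
    cv2.imwrite(f"pics/{name}.png",cv2.resize(p,None,fx=s,fy=s,interpolation=cv2.INTER_CUBIC))
def px(im,u,v,z=None,d=None):
    """pixel -> world; at height z, or by depth"""
    M=np.linalg.inv(im["camera_from_world"])
    ray=np.array([(u-im["cx"])/im["fx"],(v-im["cy"])/im["fy"],1.])
    o=M[:3,3]; w=M[:3,:3]@ray
    if z is not None: return o+w*(z-o[2])/w[2]
    d=d or im["depth"][int(round(v)),int(round(u))]
    return o+w*d
E
python3 - <<'E'
from h import *
import pickle
t=optics.get_image("top"); s=optics.get_image("scene")
pickle.dump((t,s),open("im.pkl","wb"))
save(t,"top",s=1.5); save(s,"scene",s=1.5)
for i in (t,s): print(i["camera_from_world"].round(3),i["fx"],i["cx"],i["cy"])
print(r.finger_overhang,r.current_ee_rot(),r.current_t())
E
```

```text
[[-0.016 -1.    -0.017  0.05 ]
 [-0.997  0.017 -0.076  0.554]
 [ 0.076  0.016 -0.997  1.228]
 [ 0.     0.     0.     1.   ]] 424.4503835914644 262.5744582314652 188.56943408034152
[[-0.762  0.647  0.024  0.39 ]
 [ 0.362  0.456 -0.813 -0.146]
 [-0.537 -0.611 -0.582  1.526]
 [ 0.     0.     0.     1.   ]] 441.06362627786444 252.86349592903068 190.97315184882854
0.022 [ 9.82954984e-01  1.83845688e-01 -4.28862061e-05 -5.09956289e-04] 0.1
```

View pics/top.png

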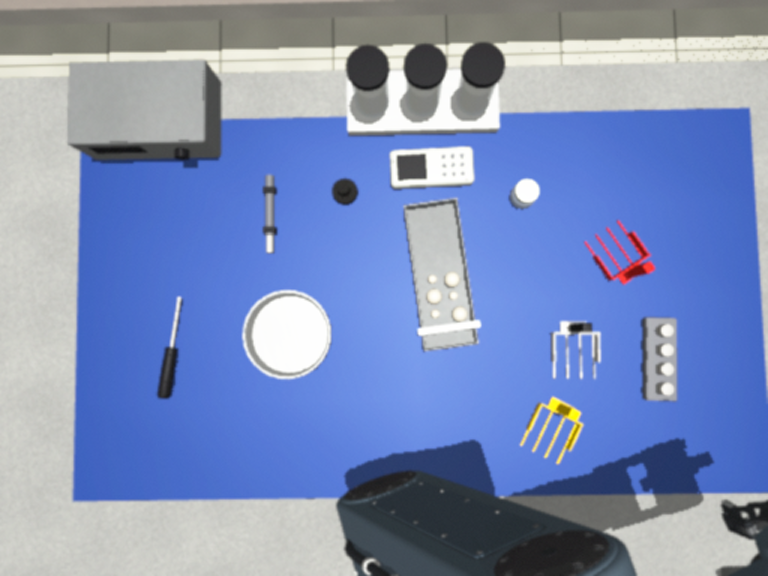

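View pics/scene.png

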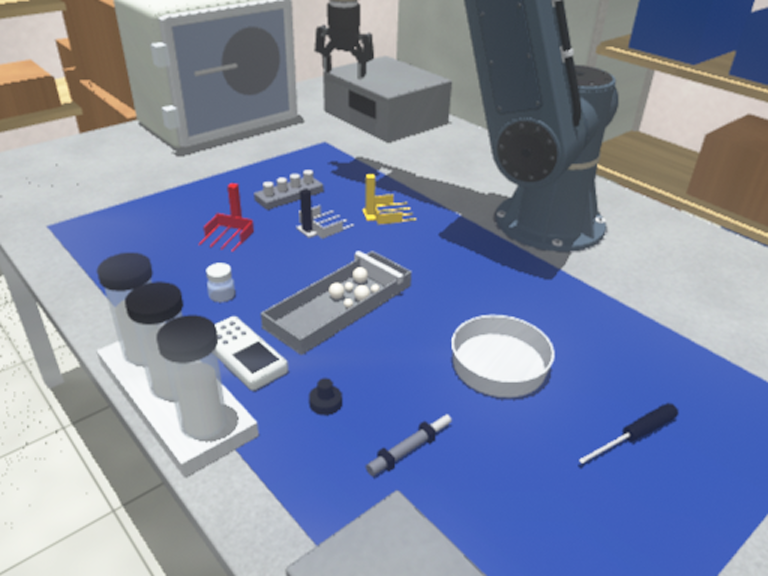

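The top view shows the steel scoop with its handle near (575,327), the trough centred near (441,275), with the plate at (448,327) and the balls at (430-460,280-315), and the dish at (287,334). All are in 1.5x pixels. I'll enlarge the trough and scoop.

```bash
python3 - <<'E'
from h import *
import pickle
t,s=pickle.load(open("im.pkl","rb"))
save(t,"crop",(255,125,415,265),s=5)
E
```

```text
(no output)
```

View pics/crop.png

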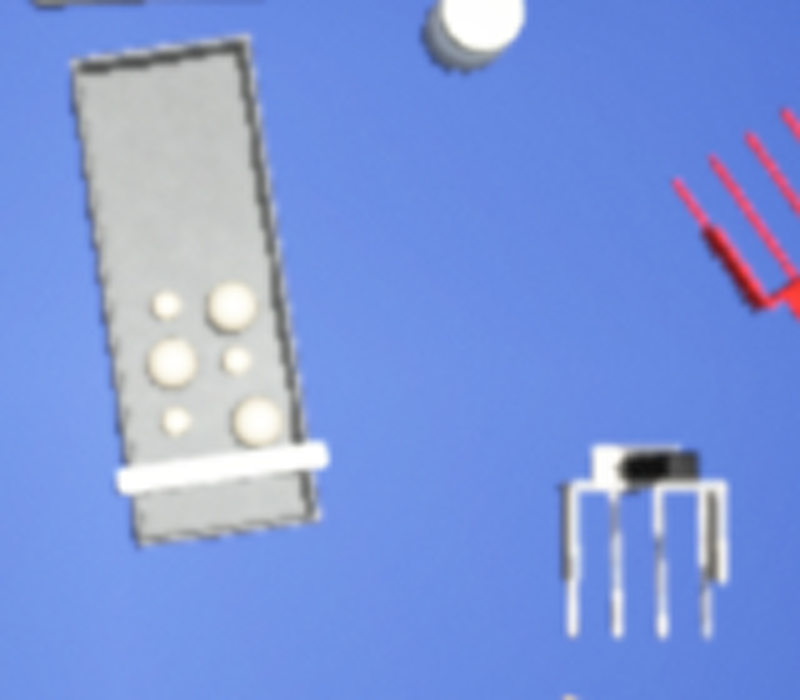

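```bash
python3 - <<'E'
from h import *
import pickle
t,s=pickle.load(open("im.pkl","rb"))
P=lambda u,v,z: px(t,255+u/5-.4,125+v/5-.4,z)
c=[P(*p,.036) for p in((72,62),(248,38),(318,518),(138,543))]
for a in c: print("rim",a.round(4))
C=np.mean(c,0); print("ctr",C.round(4),"L",np.linalg.norm(c[0]-c[3]),np.linalg.norm(c[1]-c[2]),"W",np.linalg.norm(c[0]-c[1]),np.linalg.norm(c[2]-c[3]))
d=c[0]+c[1]-c[2]-c[3]; y=np.arctan2(d[1],d[0]); print("yaw",y)
R=np.array([[np.cos(y),np.sin(y)],[-np.sin(y),np.cos(y)]])
tr=lambda p:(R@(p-C)[:2]).round(4)
print("plate",tr(P(120,478,.046)),tr(P(326,450,.046)))
for n,u,v,z in(("b",232,307,.019),("b",172,362,.019),("b",258,421,.019),("s",166,304,.0125),("s",236,360,.0125),("s",176,421,.0125)): print(n,tr(P(u,v,z)))
tips=[P(u,637,.002) for u in(573,617,662,707)]
for a in tips: print("tip",a.round(4))
print("hand",P(684,466,.102).round(4),"back corners",P(562,486,.03).round(4),P(725,486,.03).round(4))
# dish
hi=[px(t,u/1.5,v/1.5,.042) for u,v in((244,334),(330,334),(287,291),(287,378))]
print("dish",np.round(hi,4))
for n,u,v,z in(("driver",172,350,.02),("probe",269,212,.02),("plug",345,191,.04),("jar",526,192,.06),("meter",431,167,.028),("yellow",566,408,.1),("rack",660,360,.02),("red",630,270,.03)): print(n,px(t,u/1.5,v/1.5,z).round(3))
E
```

```text
rim [0.7049 0.0199 0.036 ]
rim [ 0.7172 -0.0836  0.036 ]
rim [ 0.4361 -0.1174  0.036 ]
rim [ 0.4233 -0.0134  0.036 ]
ctr [ 0.5704 -0.0486  0.036 ] L 0.2835091645994674 0.28309654772072257 W 0.10422503308382171 0.10475499133127235
yaw 0.11883708269939312
plate [-0.1034  0.0578] [-0.1034 -0.0614]
b [-0.0127 -0.0219]
b [-0.0401  0.0176]
b [-0.0812 -0.0276]
s [-0.0052  0.016 ]
s [-0.0437 -0.0204]
s [-0.0746  0.0197]
tip [ 0.3634 -0.2693  0.002 ]
tip [ 0.363  -0.2951  0.002 ]
tip [ 0.3626 -0.3214  0.002 ]
tip [ 0.3623 -0.3478  0.002 ]
hand [ 0.4625 -0.3097  0.102 ] back corners [ 0.4523 -0.2595  0.03  ] [ 0.4508 -0.3534  0.03  ]
dish [[0.459  0.3312 0.042 ]
 [0.4564 0.1653 0.042 ]
 [0.5406 0.2479 0.042 ]
 [0.3738 0.2484 0.042 ]]
driver [0.43  0.478 0.02 ]
probe [0.7   0.287 0.02 ]
plug [0.735 0.134 0.04 ]
jar [ 0.722 -0.215  0.06 ]
meter [ 0.782 -0.036  0.028]
yellow [ 0.317 -0.267  0.1  ]
rack [ 0.396 -0.471  0.02 ]
red [ 0.571 -0.417  0.03 ]
```

Checks hold: the trough measures 283 x 104 (true 288 x 106), the tine pitch 26 mm, and tips to handle 99.7 mm. The scoop is at (0.463,-0.310) with yaw -0.013, the trough at (0.570,-0.049) with yaw 0.119, and the dish at (0.457,0.248). Next I grasp the scoop.

```bash
cat >> h.py <<'E'
from scipy.spatial.transform import Rotation as Ro
ZG=0.083
TC=np.array([0.5704,-0.0486]); TY=0.119; DISH=np.array([0.457,0.248])
S=-1
def pose(x,y,z,yaw,pitch=0.,s=S):
    R=Ro.from_euler("ZY",[yaw,pitch]).as_matrix()
    T=np.column_stack([s*R[:,1],s*R[:,0],-R[:,2]])
    return np.array([x,y,z])+R@[0,0,ZG], Ro.from_matrix(T).as_quat()
def lin(*a,vel=.15):
    p,q=pose(*a); r.move_linear(p,q,vel=vel)
def tr(x,y,z,pitch=0):   # trough frame scoop pose
    c,s_=np.cos(TY),np.sin(TY)
    return (TC[0]+c*x-s_*y,TC[1]+s_*x+c*y,z,TY,pitch)
def F(): return np.round(r.current_contact_force(),2)
E
python3 - <<'E'
from h import *
g=(0.4626,-0.3097,0,-0.013)
for s in(1,-1):
    for a in (g,tr(.115,0,.005),tr(0,0,.03,.22),(DISH[0]+.12,DISH[1],.07,TY,-.25)):
        p,q=pose(*a,s=s); j=r.inverse_kinematics(p,q); print(s,None if j is None else np.round(j,2))
E
```

```text
1 [-0.67  0.59  1.76 -0.    0.79 -0.66]
1 [-0.12  0.78  1.38 -0.    0.99 -0.24]
1 [-0.14  0.69  1.51 -0.06  1.16 -0.22]
1 [ 0.36  0.49  1.74 -0.1   0.66  0.31]
-1 [-0.67  0.59  1.76 -0.    0.79  2.48]
-1 None
-1 None
-1 [ 0.36  0.49  1.74 -0.1   0.66 -2.83]
```

```bash
sed -i 's/^S=-1/S=1/' h.py; python3 - <<'E'
from h import *
g=(0.4626,-0.3097)
r.set_gripper(.75)
p,q=pose(*g,.12,-0.013); r.move_to(p,q)
p,q=pose(*g,0,-0.013); r.move_linear(p,q,vel=.12); print(F(),r.current_tool_pos()-p)
r.set_gripper(0,squeeze=60)
print(r.current_opening(),r.current_finger_force(),F())
lin(*g,.06,-.013); print(F())
im=optics.get_image("scene"); save(im,"grasp",(130,20,290,180),s=3.7)
lin(*tr(.113,-.0015,.10),vel=.25)
print(F(),r.current_t(),r.current_tool_pos()-pose(*tr(.113,-.0015,.10))[0])
im=optics.get_image("top"); save(im,"over",(225,95,385,235),s=5)
E
```

```text
[-0.02 -0.24  0.28] [ 0.00032357 -0.00029068  0.00069556]
0.20514745228974696 58.61861050128937 [-0.71  1.15  4.78]
[ 0.01  0.08 -2.46]
[-0.32 -1.09 -1.11] 5.5167 [-0.00052563 -0.00076632 -0.00019772]
```

View pics/grasp.png

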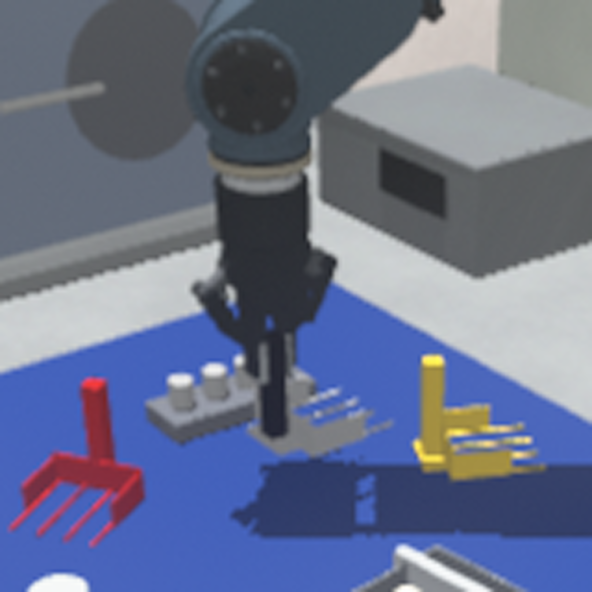

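View pics/over.png

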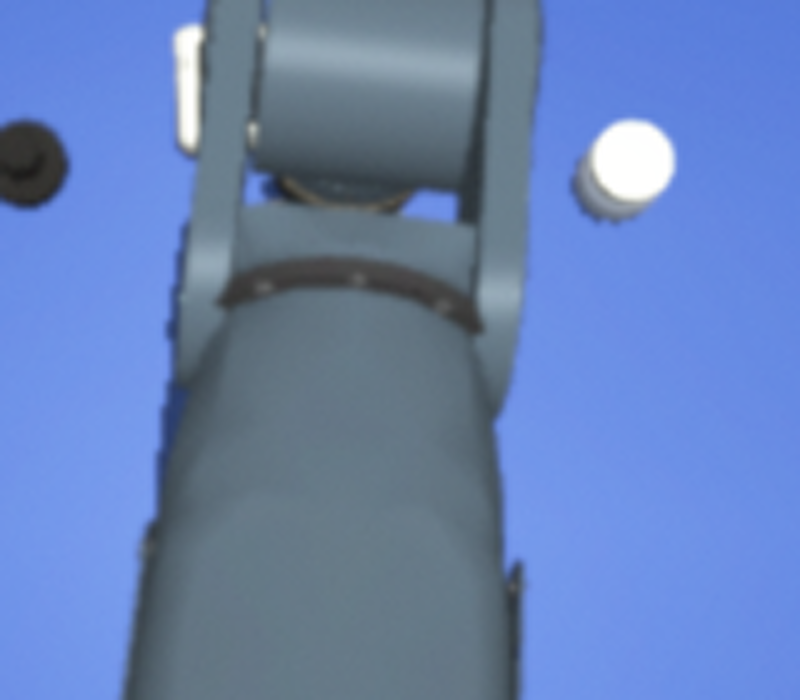

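The scoop hangs level in the jaws (handle at about (270,400) in the scene crop); the arm blocks the top view. Now lower into the trough, feeling for the floor.

```bash
python3 - <<'E'
from h import *
lin(*tr(.113,-.0015,.045),vel=.15); r.sleep(.1); b=r.current_contact_force()
for z in(.02,.01,.006,.005,.004,.003,.002):
    lin(*tr(.113,-.0015,z),vel=.1 if z<.045 else .03); r.sleep(.1); f=r.current_contact_force()-b
    d=r.current_tool_pos()-pose(*tr(.113,-.0015,z))[0]
    print(z,f.round(2),(d*1e3).round(2),r.current_t())
    if abs(f).max()>4: break
im=optics.get_image("scene"); save(im,"in",(160,120,300,245),s=5.5)
im=optics.get_image("wrist"); save(im,"wr",s=1.5)
E
```

```text
0.02 [-1.44  0.16 -0.26] [ 0.3  -0.03  0.52] 6.6833
0.01 [-0.73  0.09 -0.17] [ 0.04 -0.    0.13] 7.0333
0.006 [-1.52  0.47  0.59] [-0.   -0.    0.03] 7.3833
0.005 [-2.28 -0.01 -0.78] [ 0.03 -0.01  0.05] 7.7333
0.004 [-0.38 -0.19  5.17] [ 0.27 -0.02  0.37] 8.0833
```

View pics/in.png

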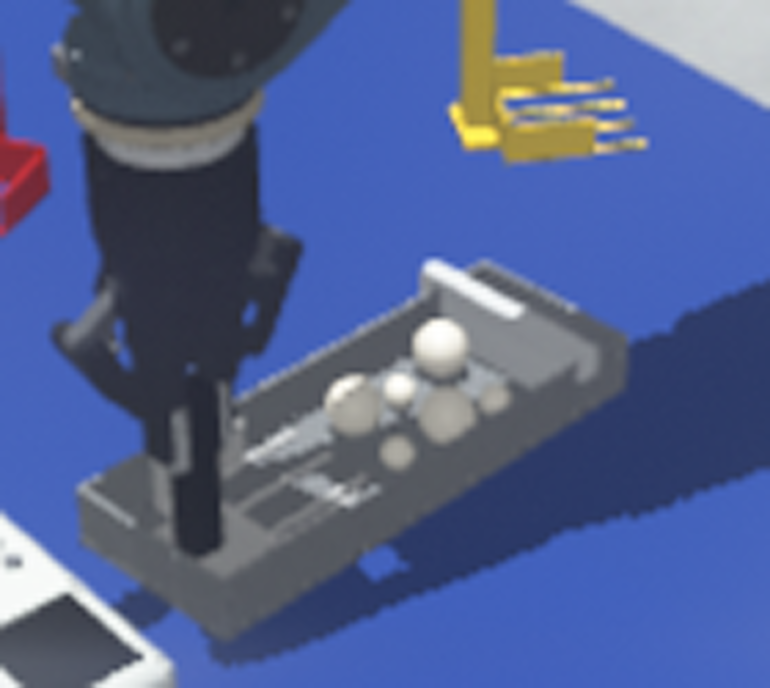

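View pics/wr.png

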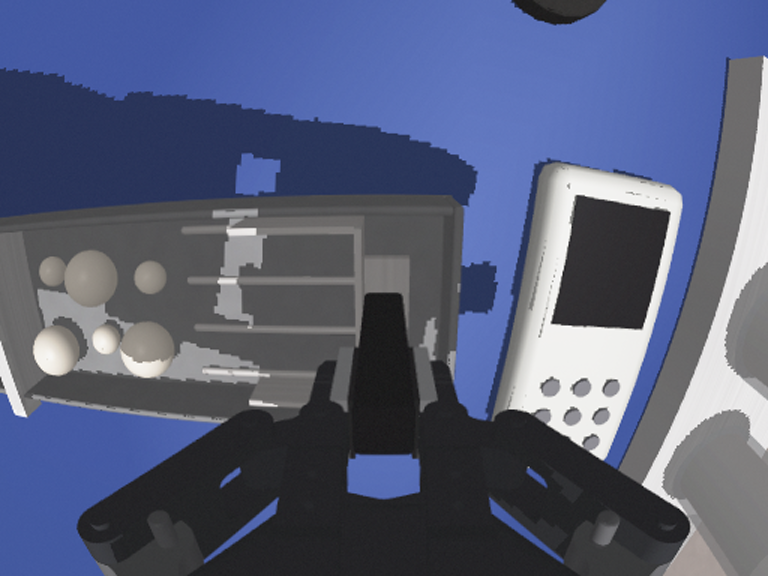

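The wrist view shows the scoop straight in the trough with gaps on both sides (tines at rows 230-372, walls at rows 215 and 400). The balls lie ahead of it at columns 35-170, with the plate at column 15. The floor contact came at z=0.004, as expected. Now sweep, watching the force.

```bash
python3 - <<'E'
from h import *
Z=.0045
lin(*tr(.113,-.0015,Z),vel=.03); r.sleep(.2)
u=np.array([np.cos(TY),np.sin(TY),0]); b=np.mean([r.current_contact_force() for _ in range(3)],0); print(b)
x=.113
for x in list(np.arange(.10,.029,-.01))+list(np.arange(.025,.0079,-.005)):
    lin(*tr(x,-.0015,Z),vel=.04)
    f=(r.current_contact_force()-b); print(round(x-.1,3),(f@u).round(2),f[2].round(2),end=' | ')
    if f@u>4: break
print(r.current_t(), x)
im=optics.get_image("wrist"); save(im,"wr2",s=1.5)
E
```

```text
[ 0.09626136 -0.5865942   0.84456501]
0.0 -0.56 -0.86 | -0.01 0.69 -1.82 | -0.02 -0.34 -1.74 | -0.03 0.22 -3.65 | -0.04 0.41 -2.17 | -0.05 -0.81 -2.46 | -0.06 0.04 -2.43 | -0.07 -0.16 -2.24 | -0.075 -0.53 -2.34 | -0.08 0.17 -2.67 | -0.085 -0.03 -2.31 | -0.09 -0.49 -2.06 | 13.0083 0.009999999999999998
```

View pics/wr2.png

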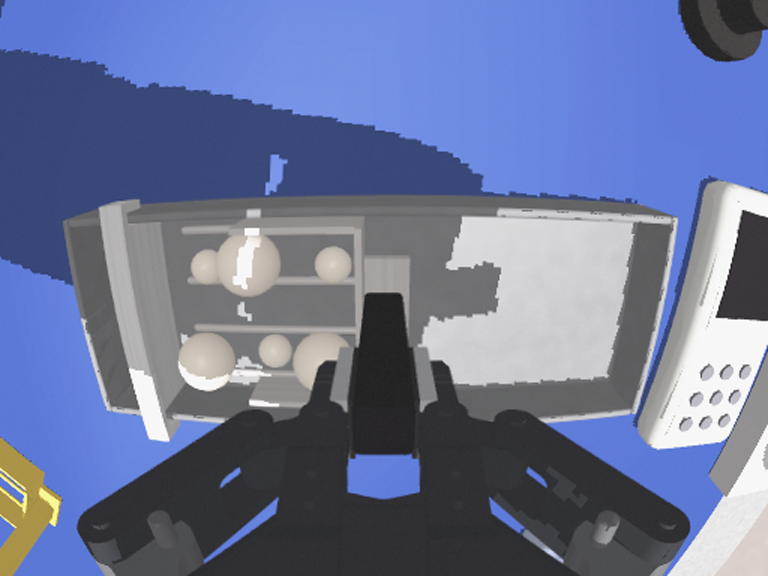

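The sweep worked. All three large balls sit in slots over the tines, at (248,265), (207,362) and (322,362), and the small ones are in slots on the floor. The plate (foot at about col 170) is untouched. Push 4 mm more, then raise the front while lifting.

```bash
python3 - <<'E'
from h import *
u=np.array([np.cos(TY),np.sin(TY),0])
lin(*tr(.006,-.0015,.0045),vel=.03); print((r.current_contact_force()@u).round(2))
for z,th,v in((.0075,.05,.03),(.016,.10,.04),(.03,.16,.05),(.05,.22,.06),(.10,.22,.1)):
    lin(*tr(.006,-.0015,z,th),vel=v); print(z,F(),r.current_t())
im=optics.get_image("wrist"); save(im,"wr3",s=1.5)
E
```

```text
0.38
0.0075 [-0.73  0.42 -3.22] 13.6583
0.016 [ 0.06 -0.02 -3.2 ] 14.0417
0.03 [ 0.52  0.11 -2.87] 14.475
0.05 [ 1.02 -0.51 -2.74] 14.95
0.1 [-0.33  0.64 -1.81] 15.6
```

View pics/wr3.png

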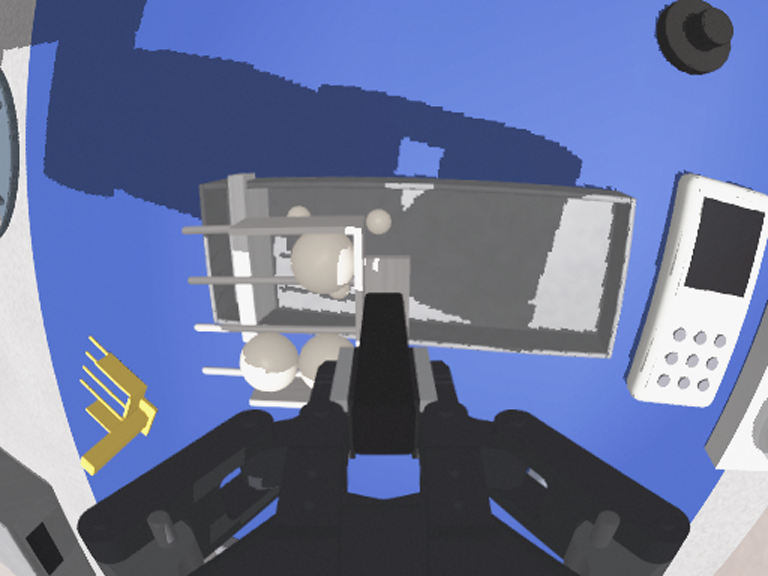

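All three large balls rest against the back wall, at (320,262), (270,362) and (325,360). Small balls can be seen down in the trough at (298,213), (378,220) and (340,293). Carry them to the dish and pour slowly.

```bash
cat >> h.py <<'E'
def dish(th,tz,off=.02):
    u=np.array([np.cos(TY),np.sin(TY)])
    o=np.append(DISH+off*u,tz)+Ro.from_euler("ZY",[TY,th]).apply([.1,0,-.002])
    return (*o,TY,th)
E
python3 - <<'E'
from h import *
lin(*dish(.22,.13),vel=.15)
lin(*dish(.22,.07),vel=.1); print(r.current_t(),F())
lin(*dish(.06,.056),vel=.06)
for th in(0,-.03,-.06,-.09,-.12,-.16,-.2,-.25):
    lin(*dish(th,max(.042,.051+.065*np.sin(th))),vel=.02)
print(r.current_t(),F())
r.sleep(.4)
im=optics.get_image("scene"); save(im,"pour",(190,110,390,270),s=4)
E
```

```text
18.625 [ 0.17 -0.41 -2.59]
21.75 [-0.43 -1.31 -1.  ]
```

View pics/pour.png

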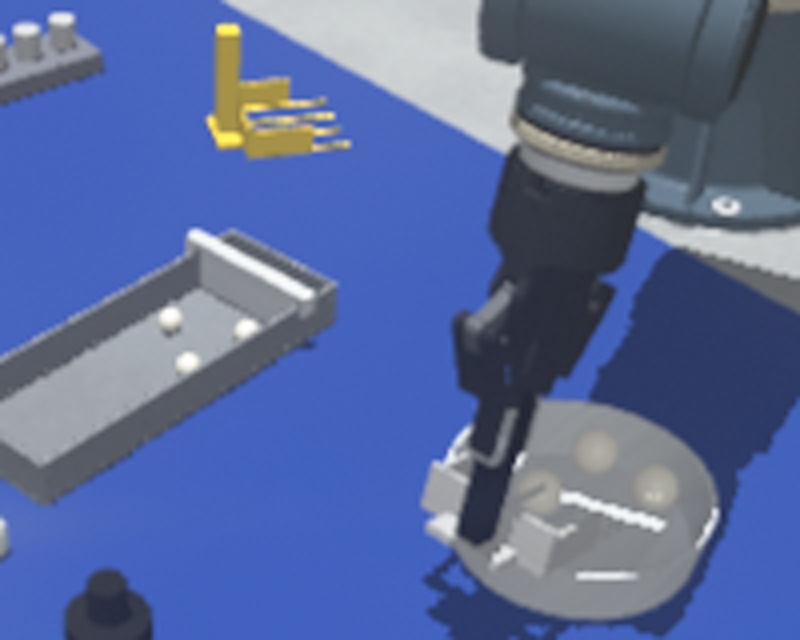

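All three large balls are in the dish, at (597,452), (657,487) and (540,490), and the three small ones are still in the trough at (170,320), (187,363) and (246,328). Return the scoop.

```bash
python3 - <<'E'
from h import *
lin(*dish(-.25,.11),vel=.08)
o=dish(0,.11); lin(*o,vel=.12)
g=(0.4626,-0.3097)
lin(*g,.10,-.013,vel=.25)
lin(*g,.015,-.013,vel=.12); r.sleep(.2); b=r.current_contact_force()
for z in(.003,.0015,.0007,0,-.0007):
    lin(*g,z,-.013,vel=.02); r.sleep(.1); f=r.current_contact_force()-b; print(z,f.round(2))
    if f[2]>3: break
r.set_gripper(.75); r.sleep(.2)
p,q=pose(*g,.13,-.013); r.move_linear(p,q,vel=.12)
r.set_joints([-1.286,0.351,1.652,0,1.139,-0.085]); print(r.current_t())
t=optics.get_image("top"); s=optics.get_image("scene")
import pickle; pickle.dump((t,s),open("im2.pkl","wb"))
t0,_=pickle.load(open("im.pkl","rb"))
# world height maps by depth
for n,im in(("before",t0),("after",t)):
    M=np.linalg.inv(im["camera_from_world"]); v,u=np.mgrid[:384,:512]; d=im["depth"]
    W=(np.stack([(u-im["cx"])/im["fx"]*d,(v-im["cy"])/im["fy"]*d,d,np.ones_like(d)],-1)@M.T)[...,:3]
    x,y,z=np.moveaxis(W,-1,0)
    R=np.hypot(x-DISH[0],y-DISH[1])
    rim=(abs(z-.042)<.006)&(R<.12)&(R>.06); print(n,"dish rim",W[rim].min(0).round(3),W[rim].max(0).round(3))
    def blobs(m,minz):
        k,l,st,c=cv2.connectedComponentsWithStats(m.astype(np.uint8))
        return [(st[i,4],*W[l==i].mean(0).round(3),W[l==i][:,2].max().round(3)) for i in range(1,k) if st[i,4]>3]
    print(" in dish",blobs((R<.068)&(z>.018),0))
    c,s_=np.cos(TY),np.sin(TY); tx=c*(x-TC[0])+s_*(y-TC[1]); ty=-s_*(x-TC[0])+c*(y-TC[1])
    print(" in trough",blobs((abs(ty)<.042)&(tx>-.095)&(tx<.13)&(z>.011),0))
    pl=(z>.04)&(z<.055)&(abs(tx+.1)<.04)&(abs(ty)<.07); print(" plate x",tx[pl].mean(),pl.sum())
    sc=(abs(x-.46)<.03)&(abs(y+.31)<.05)&(z>.095)&(z<.11); print(" handle top",W[sc].mean(0),sc.sum())
E
```

```text
0.003 [ 1.89  0.77 -0.46]
0.0015 [ 0.28  0.85 -0.88]
0.0007 [1.02 1.12 0.12]
0 [0.03 1.9  7.07]
32.2667
before dish rim [0.376 0.168 0.036] [0.541 0.334 0.048]
 in dish []
 in trough [(np.int32(80), np.float64(0.56), np.float64(-0.07), np.float64(0.03), np.float64(0.041)), (np.int32(27), np.float64(0.562), np.float64(-0.033), np.float64(0.019), np.float64(0.026)), (np.int32(80), np.float64(0.527), np.float64(-0.035), np.float64(0.03), np.float64(0.039)), (np.int32(28), np.float64(0.529), np.float64(-0.074), np.float64(0.019), np.float64(0.029)), (np.int32(82), np.float64(0.493), np.float64(-0.084), np.float64(0.029), np.float64(0.037)), (np.int32(26), np.float64(0.494), np.float64(-0.037), np.float64(0.019), np.float64(0.023))]
 plate x -0.10488577638218204 177
 handle top [ 0.46220378 -0.30774825  0.1023082 ] 51
after dish rim [0.376 0.168 0.036] [0.541 0.334 0.048]
 in dish [(np.int32(81), np.float64(0.464), np.float64(0.223), np.float64(0.031), np.float64(0.039)), (np.int32(78), np.float64(0.403), np.float64(0.266), np.float64(0.031), np.float64(0.041)), (np.int32(65), np.float64(0.407), np.float64(0.219), np.float64(0.031), np.float64(0.04))]
 in trough [(np.int32(24), np.float64(0.549), np.float64(-0.027), np.float64(0.019), np.float64(0.023)), (np.int32(28), np.float64(0.525), np.float64(-0.078), np.float64(0.019), np.float64(0.024)), (np.int32(27), np.float64(0.492), np.float64(-0.033), np.float64(0.019), np.float64(0.023))]
 plate x -0.10554748737090498 175
 handle top [ 0.46219803 -0.3079636   0.10283261] 50
```

The depth maps show three large balls in the dish and three small ones in the trough, with the dish, plate and scoop where they should be.

```bash
python3 -c "
from h import *
r.sleep(.5); print(F()); print(r.hand_in(), r.current_t())"
```

```text
[ 0.56 -0.59  0.34]
the job is handed in; nothing more can be done
the job is handed in; nothing more can be done
```

The job is handed in at about 33 s (no verdict shown): by the final camera check the three large balls are in the dish, the three small ones are in the trough, the dish and end plate have not moved, and the scoop stands released where it started; I did not re-check the bystanders at the end.

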